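Refill the tilt-out charcoal bin

ROBOT

A 7-joint arm with a two-finger parallel gripper is mounted at the origin on the work surface. World frame = base frame: x ahead of the robot, y to its left, z up, the work surface at z = 0. Lengths are in m, angles in rad, forces in N, time in s.
With the tool pointing down it reaches from about 0.4 to 0.85 m from the base axis. Payload 10.4 kg.
Tool frame: the origin (TCP) lies between the finger pads; the fingertips stand 11 mm ahead of it and the grasp point (between the pads) lies 8 mm behind it; z points along the fingers, y is the direction in which the jaws open and shut (so a half turn about z gives the same grasp; the last joint's range is limited). The gripper opens to 87 mm and grips with 3 to 60 N. Pads are 19 mm wide; open, the fingers measure 117 mm over their backs; the gripper's body (75 mm by 190 mm) begins 51 mm behind the grasp point.
Start: joints at [1.167, 0.332, -0.065, 1.46, 0.022, 1.35, -0.088], TCP at [0.232, -0.58, 0.234] pointing down, gripper open.
Joint ranges: [-2.6, 2.6], [-0.5, 2.12], [-1.47, 1.34], [0.16, 2.42], [-1.27, 4.41], [0.06, 2.06], [-2.6, 2.6]. Speed limits (rad/s): [2.22, 2.22, 2.79, 2.79, 3.14, 3.14, 3.14].

INTERFACE

Orientations are given as a unit quaternion [x, y, z, w].
In Python, from bench import r, eyes gives the robot as it stands.
- The arm moves only by the shell command python3 -m inch 'ROWS' [FORCE]. ROWS is a JSON object of lists of equal length, an entry for each row: "translation": the shift along the world's x, y, z scaled (see below), a list of three; "rot": the turn, a rotation vector about the world's x, y, z scaled (see below), a list of three; "jaw": the finger opening in mm, from 0 to 87. In form: {"translation": [[tx, ty, tz], ...], "rot": [[ax, ay, az], ...], "jaw": [jaw, ...]}. A call has 1 to 20 rows; each row is the pose to reach, as a shift and turn from the pose measured when the call began; what a row does not reach only later rows make up. The controller multiplies each number of a shift by 100 mm and each number of a turn by 60 degrees. A row lasts 1/10 s, in which the tool goes at most 50 mm and 8.59 degrees, less where a joint would pass 70% of its speed; a pose out of reach is approached as far as the arm can. A call with a number of a shift or a turn outside -1 to 1 is refused whole. A call with a gripper value outside its range is refused whole. The fingers move at their own pace and stop on an object; FORCE is the grip in N (left out, the last holds). Time passes only in rows, so rows that repeat a pose let the fingers close. It gives the time, the measured TCP pose, the force and the opening at its end, in the units of the state.
- r.read_state(): the state, without advancing time (a new reading comes with each control period).
- eyes.camera(name): name is "scene" or "side" or "wrist"; returns the picture (400x640x3 uint8, blue, green, red); there is no depth.
- eyes.calibration(name): a dict with "fx", "fy", "cx", "cy" (pixels), "R" (3x3) and "t" (3): a world point X has camera coordinates R X + t; the wrist camera has in their place "hand_eye" (4x4, takes a point from camera to tool coordinates, whose origin is the TCP and whose axes are the flange's). Camera axes: x right, y down, z forward; pixel columns grow to the right and rows downward; lengths in m; the calibration is good to about 2 mm. A picture is of the moment at which its call begins: read the wrist's pose just before it. calibration takes no time and is no camera call.
- r.close_job(): hands the job in, once; it reports no verdict.
The state is a dict: "time": time; "joint_positions": joint angles; "joint_vel": joint speeds; "joint_torque": joint torques, N m; "ee_pos": TCP position; "eef_rot": TCP orientation; "ft_force": force on the tool from outside, world axes, zero at the start; "torque": the same for the moment, N m; "width": finger opening in m.
Only numpy, scipy, OpenCV 4.12 (cv2) and the standard library are available. Lean on these libraries where they do the work, as an engineer would, in place of code of your own. Each camera call takes 0.05 s, during which the arm holds its last target. There are 200 camera calls.

TASK

Pull the door of the green charcoal bin all the way open, tip all four charcoal briquettes from the orange tote into the bucket behind the door, then set the empty tote back down upright on the ledge. Leave the bin door open, and do not disturb the funnel, the jebena stand or the coasters.

Things in the scene. Friction and masses are not known exactly. Their poses are not given: they have to be found in the camera images.
- bin: fixed charcoal bin: a green box 260 mm wide (y), 188 mm deep (x from 0 to 188 mm) and 205 mm high with a wooden tilt-out door for its front. Origin: on the ledge, at the middle of the bottom edge of the front, which faces along this body's -x, roughly to the robot. It may stand turned by some yaw.
- flap (a joint): the door's hinge, rad: 0 shut, 0.75 fully open against its stop. Level hinge along the door's bottom edge, parallel to the bin's y, through the bin's origin: the top of the door tilts out along the bin's -x and down. It is stiff (about 5 N at the handle), stays where it is left, and may start slightly ajar.
- flap_hinge (a point): point on the hinge line, in the middle of the door's bottom edge (the bin's origin). Its axes turn with the door: z up the door (218 mm high, 12 mm thick, centred on x = 0), x backwards into the bin, y along the hinge.
- flap_bucket (a point): middle of the inner floor of the steel bucket fixed to the door's back, at (66, 0, 23) mm from flap_hinge in its axes; it tilts out with the door. Inside 120 mm (x) by 215 mm (y); back and side walls 116 mm high, sides 160 mm next to the door. Fully open, its mouth is the 150 mm gap from the door's top edge (160 mm above the ledge) to the front edge of the bin's roof (205 mm up).
- flap_handle (a point): middle of the door's handle: a round steel bar, 14 mm thick, 110 mm long, parallel to the hinge, on two end brackets that stand 32 mm above the door's top edge (45 mm above the bin's roof when shut), so that it can be pinched from above across x. It lies at (-8, 0, 250) mm from flap_hinge in its axes, and turns with the door.
- tote: loose orange plastic tote, 180 mm long (x), 120 mm wide (y), side walls and +x end wall 45 mm high, with a wooden bridge handle across the middle; 0.3 kg empty. Its -x end has no wall: a ramp 40 mm long rises there at 20 degrees to a low lip, over which it pours. Origin: centre of the underside.
- tote_grip (a point): middle of the tote's handle bar: 14 mm thick (x), 20 mm high (z), 110 mm free length along the tote's y, 95 mm above the tote's underside, at its mid-length. Axes as the tote's.
- tote_lip (a point): middle of the tote's pouring lip, at (-90, 0, 18) mm in the tote's frame. Axes as the tote's.
- funnel: bystander: blue plastic funnel standing mouth down, 110 mm across, 115 mm high; origin at the centre of its underside.
- stand: bystander: white ceramic jebena stand, a stepped ring, upturned, wide rim down, 100 mm across, 50 mm high; origin at the centre of its underside.
- coasters: bystander: stack of five round wooden coasters held by a steel clip, 96 mm across, 47 mm high; origin at the centre of its underside.
- briquette0_center (a point): centre of a loose charcoal briquette, black, pillow-shaped, 50 mm across and 36 mm thick, 40 g; starts in the tote.
- briquette1_center (a point): centre of a loose charcoal briquette, black, pillow-shaped, 50 mm across and 36 mm thick, 40 g; starts in the tote.
- briquette2_center (a point): centre of a loose charcoal briquette, black, pillow-shaped, 50 mm across and 36 mm thick, 40 g; starts in the tote.
- briquette3_center (a point): centre of a loose charcoal briquette, black, pillow-shaped, 50 mm across and 36 mm thick, 40 g; starts in the tote.
There are look-alikes about, which are no part of the job. There is more than one size of the tote; the one meant has the size given above.

How it is judged:
On the way, in this order (a step that is already met when the one before it is completed fails the run):
1. the bin's door is pulled fully open (value of joint flap above 0.67 rad), for 0.2 s.
2. all four briquettes are in the bucket behind the open door (x of briquette0_center in the frame of flap_hinge between 0 and 0.13 m and y of briquette0_center in the frame of flap_hinge between -0.11 and 0.11 m and z of briquette0_center in the frame of flap_hinge between 0 and 0.18 m and x of briquette1_center in the frame of flap_hinge between 0 and 0.13 m and y of briquette1_center in the frame of flap_hinge between -0.11 and 0.11 m and z of briquette1_center in the frame of flap_hinge between 0 and 0.18 m and x of briquette2_center in the frame of flap_hinge between 0 and 0.13 m and y of briquette2_center in the frame of flap_hinge between -0.11 and 0.11 m and z of briquette2_center in the frame of flap_hinge between 0 and 0.18 m and x of briquette3_center in the frame of flap_hinge between 0 and 0.13 m and y of briquette3_center in the frame of flap_hinge between -0.11 and 0.11 m and z of briquette3_center in the frame of flap_hinge between 0 and 0.18 m and value of joint flap above 0.65 rad), for 0.2 s.
At the end, for the whole second after the job is handed in: the door stands open (joint over 0.65 of 0.75 rad), all four briquettes lie inside the bucket behind it, and the tote stands upright (within 0.08 rad) and at rest on the ledge (its underside within 8 mm of it) (all of step 2 and height (world z) of tote between -0.005 and 0.008 m and angle between tote's own z axis and vertical below 0.08 rad and linear speed of tote below 0.02 m/s); the robot touches nothing.
It fails at once if the funnel is knocked away (30 mm) or tipped over (distance of funnel from where it was at the start of the episode above 0.03 m or angle between funnel's own z axis and vertical above 0.35 rad).
It fails at once if the jebena stand is knocked away (30 mm) or tipped over (distance of stand from where it was at the start of the episode above 0.03 m or angle between stand's own z axis and vertical above 0.35 rad).
It fails at once if the coaster stack is knocked away (30 mm) or tipped over (distance of coasters from where it was at the start of the episode above 0.03 m or angle between coasters's own z axis and vertical above 0.35 rad).
It also fails if it takes over 72 s, if anything falls off the work surface, if the arm or the gripper's body presses on something with over 40 N, if the wrist force passes 120 N, or if a joint passes its speed limit or range.

## Working session

There is one attempt and no reset: what is moved stays moved. The work goes in short steps, Python scripts to look and compute and a shell command to move; the robot and the scene stay as the last step left them, time stands still between calls to the robot, and variables do not carry over. Pictures are saved under pics/ and viewed, about 8 in all and at most 12, crops included, and the job is handed in when it is done.

```bash
mkdir -p pics; ls; python3 - <<'E'
from bench import r, eyes
import cv2,numpy as np
s=r.read_state(); print(s)
for n in("scene","side"):
    cv2.imwrite(f"pics/{n}0.png",eyes.camera(n)); print(n,eyes.calibration(n))
print(eyes.calibration("wrist"))
E
```

```text
pics
{'time': 0.0, 'joint_positions': array([ 1.16740182,  0.33287968, -0.06472998,  1.46095098,  0.0216057 ,
        1.34992183, -0.08852603]), 'joint_vel': array([ 1.32067583e-04,  1.14259149e-03, -4.50301714e-05, -5.90666706e-04,
       -9.55491535e-04,  5.48868760e-04, -1.35363164e-03]), 'joint_torque': array([ 2.06394543e-04, -6.23248959e+01,  2.49636039e-02, -3.89888906e+01,
       -6.13347092e-02,  3.97779245e-02,  1.28026682e-04]), 'ee_pos': array([ 0.23215228, -0.57986979,  0.23274453]), 'eef_rot': array([ 9.81926526e-01,  1.89261093e-01, -1.70284122e-04, -7.11827609e-04]), 'ft_force': array([-0.21835125, -0.45979162, -0.39402867]), 'torque': array([-0.00621221, -0.04242576,  0.00857032]), 'width': 0.08699060420909895}
scene {'fx': 399.617972791278, 'fy': 399.617972791278, 'cx': 320.99998401708484, 'cy': 194.96597102772668, 'R': array([[-0.99200456,  0.12607437,  0.00567496],
       [ 0.08998715,  0.73815143, -0.6686066 ],
       [-0.08848313, -0.66275012, -0.74359466]]), 't': array([0.49268841, 0.02351593, 1.27769866])}
side {'fx': 445.9786269548042, 'fy': 445.9786269548042, 'cx': 321.19063282703917, 'cy': 197.24016761815733, 'R': array([[-0.92072771, -0.38988439, -0.01583198],
       [-0.29655714,  0.72554825, -0.62099404],
       [ 0.25360274, -0.56707134, -0.78365538]]), 't': array([0.48324025, 0.21463781, 1.40269061])}
{'fx': 292.4516391937365, 'fy': 292.4516391937365, 'cx': 320.31987297861605, 'cy': 201.6125563363787, 'hand_eye': array([[-9.55537767e-04, -9.69039645e-01, -2.46903327e-01,
         6.62346548e-02],
       [ 9.99999543e-01, -9.22178423e-04, -2.50745423e-04,
         6.54490815e-04],
       [ 1.52933353e-05, -2.46903454e-01,  9.69040084e-01,
        -1.50899061e-01],
       [ 0.00000000e+00,  0.00000000e+00,  0.00000000e+00,
         1.00000000e+00]])}
```

View pics/scene0.png

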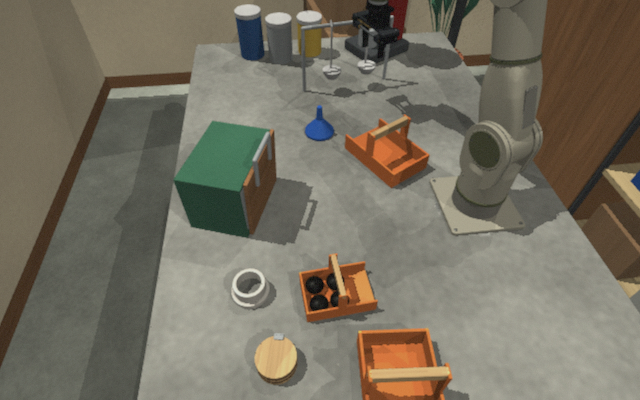

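View pics/side0.png

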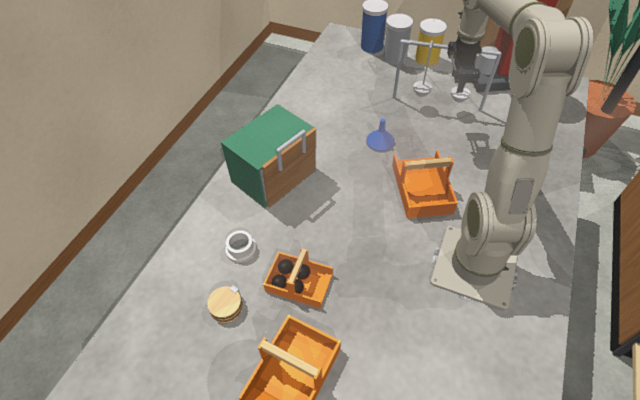

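Tote candidates in scene: (337,290), small and holding four black briquettes; (387,152), empty; (400,365), larger and empty. I choose (337,290) because it has the briquettes, and I'll check its size. The bin is the green box at (230,175).

```bash
cat > h.py <<'E'
import cv2,numpy as np
from bench import r, eyes
from scipy.spatial.transform import Rotation as Ro
def ray(n,p):
    c=eyes.calibration(n); d=np.array([(p[0]-c['cx'])/c['fx'],(p[1]-c['cy'])/c['fy'],1.])
    R=np.array(c['R']); return -R.T@c['t'], R.T@d
def plane(n,p,z):
    o,d=ray(n,p); return o+d*(z-o[2])/d[2]
def tri(p,q,n='scene',m='side'):
    o,d=ray(n,p); a,b=ray(m,q)
    t=np.linalg.lstsq(np.c_[d,-b],a-o,rcond=None)[0]
    x,y=o+d*t[0],a+b*t[1]; return (x+y)/2,np.linalg.norm(x-y)
def wray(p,s):
    c=eyes.calibration('wrist'); H=np.array(c['hand_eye']); T=Ro.from_quat(s['eef_rot']).as_matrix()
    d=np.array([(p[0]-c['cx'])/c['fx'],(p[1]-c['cy'])/c['fy'],1.])
    return s['ee_pos']+T@H[:3,3], T@H[:3,:3]@d
def wplane(p,s,z):
    o,d=wray(p,s); return o+d*(z-o[2])/d[2]
def crop(im,x,y,w,h,k): return cv2.resize(im[y:y+h,x:x+w],None,fx=k,fy=k,interpolation=cv2.INTER_CUBIC)
E
python3 - <<'E'
from h import *
a=cv2.imread('pics/scene0.png');b=cv2.imread('pics/side0.png')
k=4
top=np.hstack([crop(a,170,115,110,125,3),crop(b,215,100,110,125,3)])
bot=np.hstack([crop(a,290,250,110,75,3),crop(b,255,240,110,75,3)])
cv2.imwrite('pics/c1.png',np.vstack([top,bot]))
for n,im in(('scene',a),('side',b)):
    hsv=cv2.cvtColor(im,cv2.COLOR_BGR2HSV)
    m=cv2.inRange(hsv,(50,80,20),(95,255,255))
    cs=sorted(cv2.findContours(m,0,2)[0],key=cv2.contourArea)[-1]
    print(n,'green',cv2.approxPolyDP(cs,4,True)[:,0].tolist())
    m=cv2.inRange(hsv,(3,120,60),(22,255,255))
    for c in cv2.findContours(m,0,2)[0]:
        if cv2.contourArea(c)>300: print(' or',cv2.boundingRect(c),cv2.approxPolyDP(cv2.convexHull(c),3,True)[:,0].tolist())
E
```

```text
scene green [[212, 122], [174, 180], [193, 226], [247, 236], [238, 193], [268, 130]]
 or (357, 328, 95, 72) [[427, 328], [451, 375], [444, 399], [363, 399], [358, 332]]
 or (299, 254, 79, 68) [[363, 261], [377, 300], [375, 308], [307, 321], [299, 273], [332, 254]]
 or (573, 178, 51, 42) [[623, 199], [588, 218], [573, 216], [602, 178]]
 or (243, 130, 33, 104) [[272, 130], [275, 180], [252, 233], [243, 184]]
 or (612, 128, 28, 36) [[612, 163], [639, 128], [639, 161]]
 or (345, 114, 84, 74) [[405, 114], [428, 156], [425, 167], [391, 187], [345, 147], [346, 134], [379, 119]]
 or (0, 73, 191, 290) [[190, 73], [188, 82], [0, 362], [1, 323], [106, 78]]
 or (305, 29, 17, 28) [[321, 29], [320, 52], [306, 56], [305, 31]]
 or (534, 0, 106, 208) [[639, 0], [639, 109], [567, 207], [534, 160], [548, 0]]
side green [[278, 105], [221, 142], [232, 181], [247, 193], [243, 175], [253, 180], [247, 174], [255, 174], [261, 186], [257, 171], [275, 148], [300, 129], [312, 127]]
 or (239, 316, 102, 84) [[340, 341], [314, 399], [239, 398], [259, 345], [287, 316]]
 or (264, 250, 69, 58) [[278, 252], [307, 250], [332, 267], [320, 307], [265, 290], [264, 282]]
 or (619, 171, 21, 174) [[620, 344], [620, 196], [639, 171], [639, 331]]
 or (393, 150, 64, 68) [[451, 156], [454, 211], [407, 217], [394, 171], [394, 154], [437, 150]]
 or (262, 138, 39, 60) [[300, 138], [294, 173], [267, 197], [262, 166]]
 or (587, 80, 27, 38) [[589, 81], [613, 85], [613, 117], [587, 111]]
 or (0, 22, 320, 319) [[319, 33], [0, 340], [1, 319], [270, 22]]
```

View pics/c1.png

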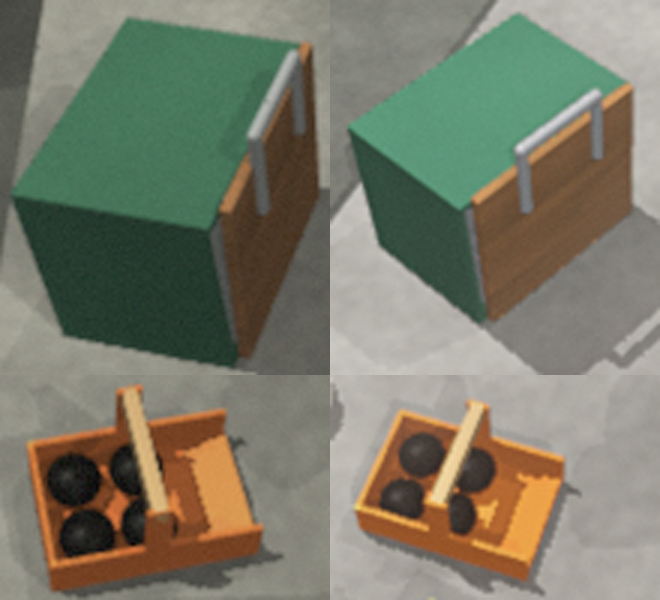

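```bash
python3 - <<'E'
from h import *
np.set_printoptions(precision=4,suppress=True)
print('roof scene',[plane('scene',p,.205).round(3).tolist()[:2] for p in((212.7,121),(174.3,180.3),(240.7,191.7),(271,130))])
print('roof side',[plane('side',p,.205).round(3).tolist()[:2] for p in((277.7,104.3),(221.7,143),(262.3,169.3),(315,128.3))])
for n,p,q in(('hdl far',(268.7,132.7),(304,131.7)),('hdl near',(255,160.7),(279,150)),('tote far',(333.3,256),(304.3,251)),('tote near',(342.7,296),(291.7,283.3)),
 ('door btm near',(252,234),(265+2,206.5)),('door far',(276,178),(315.5,172)),
 ('lip near',(377,301),(321,306)),('wall near',(307,321),(265,290)),
 ):
    print(n,*tri(p,q))
for nm,p,q in(('funnel',(320,131),(381,143)),('stand',(250,292),(240,250)),('coast',(276,362),(225,306))):
    print(nm,plane('scene',p,.02),plane('side',q,.02))
print('tote rim scene',[plane('scene',p,.045).round(3).tolist()[:2] for p in((299,273),(365,263),(377,302),(307,315))])
E
```

```text
roof scene [[0.799, -0.25], [0.886, -0.006], [0.713, 0.056], [0.625, -0.185]]
roof side [[0.795, -0.251], [0.88, -0.007], [0.702, 0.046], [0.623, -0.187]]
hdl far [ 0.6297 -0.1159  0.25  ] 0.001950192241604191
hdl near [ 0.6709 -0.0169  0.2421] 0.0011190224422643882
tote far [0.4912 0.2055 0.0923] 0.0010797211785947365
tote near [0.4838 0.3121 0.0789] 0.0007456824623562462
door btm near [0.707  0.0499 0.0145] 0.0002895382000838735
door far [ 0.6238 -0.1782  0.    ] 0.011134775593466104
lip near [0.391  0.3138 0.0214] 0.011238392909789266
wall near [ 0.574   0.3263 -0.0057] 0.00047657272956852845
funnel [ 0.451 -0.39   0.02 ] [ 0.4384 -0.3875  0.02  ]
stand [0.7137 0.2413 0.02  ] [0.7044 0.2421 0.02  ]
coast [0.6557 0.4279 0.02  ] [0.6503 0.4273 0.02  ]
tote rim scene [[0.583, 0.216], [0.404, 0.207], [0.397, 0.322], [0.574, 0.334]]
```

Tote at (337,290) measures about 180 × 115 mm, which matches. Its grip is near (0.49, 0.265) with yaw about 0.06. The bin's origin is about (0.66, -0.063) with yaw about -0.345, and its handle is at (0.650, -0.066, 0.25). I'm moving above the bin handle now.

```bash

python3 -m inch '{"translation":[[0.2,0.25,0.25],[0.4,0.5,0.5],[0.6,0.75,0.7],[0.8,1,0.9],[0.8,1,0.9]],"rot":[[0,0,0.14],[0,0,0.28],[0,0,0.42],[0,0,0.56],[0,0,0.56]],"jaw":[60,60,60,60,60]}' 30
python3 -m inch '{"translation":[[0.3,0.35,0],[0.6,0.7,0],[0.8,1,0],[0.8,1,0]],"rot":[[0,0,0.13],[0,0,0.25],[0,0,0.25],[0,0,0.25]],"jaw":[60,60,60,60]}'
python3 -m inch '{"translation":[[0.3,0.35,0],[0.6,0.7,0],[0.8,1,0],[0.8,1,0]],"rot":[[0,0,0],[0,0,0],[0,0,0],[0,0,0]],"jaw":[60,60,60,60]}'
python3 -m inch '{"translation":[[0.3,0.35,0],[0.6,0.7,0],[0.8,1,0],[0.8,1,0]],"rot":[[0,0,0],[0,0,0],[0,0,0],[0,0,0]],"jaw":[60,60,60,60]}'
```

```text
time: 0.6
ee_pos: [0.3166, -0.4769, 0.3261]
eef_rot: [0.883, 0.47, 0.001, 0.002]
ft_force: [0.6, 0.3, -0.3]
width: 0.0618
time: 1.0
ee_pos: [0.4, -0.3721, 0.3258]
eef_rot: [0.812, 0.584, 0.002, 0.001]
ft_force: [-0.2, 0.6, 1.0]
width: 0.0603
time: 1.4
ee_pos: [0.4826, -0.2675, 0.3254]
eef_rot: [0.81, 0.587, 0.003, 0.0]
ft_force: [0.9, -0.2, 0.0]
width: 0.0603
time: 1.8
ee_pos: [0.5643, -0.1632, 0.3245]
eef_rot: [0.808, 0.589, 0.003, -0.001]
ft_force: [1.0, 0.7, 0.2]
width: 0.0601
```

```bash

python3 -m inch '{"translation":[[0.3,0.35,0],[0.5,0.65,0.1],[0.8,0.95,0.15],[0.8,0.95,0.15]],"rot":[[0,0,-0.03],[0,0,-0.03],[0,0,-0.03],[0,0,-0.03]],"jaw":[60,60,60,60]}'
python3 - <<'E'
from h import *
s=r.read_state(); print(s['ee_pos'],s['eef_rot'])
cv2.imwrite('pics/w1.png',eyes.camera('wrist'))
E
```

```text
time: 2.2
ee_pos: [0.6461, -0.0644, 0.3382]
eef_rot: [0.816, 0.578, 0.004, -0.002]
ft_force: [-1.1, -0.2, -0.0]
width: 0.0598
[ 0.64611938 -0.06441431  0.33821122] [ 0.81611094  0.57787824  0.00380528 -0.00228175]
```

View pics/w1.png

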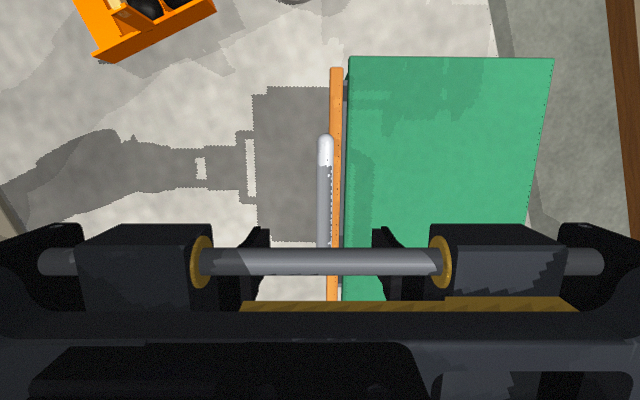

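The wrist view shows the door handle bar vertical at u≈325, with its far end at (326,137). The roof's front edge runs from (349,57) down.

```bash

python3 - <<'E'
from h import *
np.set_printoptions(precision=4,suppress=True)
s=r.read_state()
a,b=wplane((325.5,141),s,.25),wplane((323.5,235),s,.25); print('bar',a,b)
c,d,e=[wplane(p,s,.205) for p in((349,57),(343.5,285),(554,58))];print('roof',c,d,e)
yb=(c-d);yb/=np.linalg.norm(yb);print('yaw roof',np.arctan2(-yb[0],yb[1]),'bar',np.arctan2(-(a-b)[0],(a-b)[1]), np.linalg.norm(e-c))
T=Ro.from_quat(s['eef_rot']).as_matrix();print('tool y ang',np.arctan2(T[1,1],T[0,1]),'bar err along tool y',(a-s['ee_pos'])@T[:,1],(b-s['ee_pos'])@T[:,1])
xb=np.array([yb[1],-yb[0],0]); mid=(c+e)/2; print('corner origin est', c-yb*.13-xb*.006)
E
```

```text
bar [ 0.6675 -0.016   0.25  ] [ 0.6394 -0.0909  0.25  ]
roof [0.7118 0.0444 0.205 ] [ 0.6356 -0.1679  0.205 ] [ 0.8841 -0.0178  0.205 ]
yaw roof -0.3448058799533552 bar -0.35949989711365216 0.18320066849925548
tool y ang -0.3410802241272458 bar err along tool y 0.003941331584187943 0.0024685259684008518
corner origin est [ 0.6622 -0.0759  0.205 ]
```

```bash

python3 -m inch '{"translation":[[0.02,-0.05,-0.35],[0.02,-0.05,-0.7],[0.02,-0.05,-0.96],[0.02,-0.05,-0.96],[0.02,-0.05,-0.96],[0.02,-0.05,-0.96],[0.02,-0.05,-0.96],[0.02,-0.05,-0.96],[0.02,-0.05,-0.96]],"rot":[[0,0,0],[0,0,0],[0,0,0],[0,0,0],[0,0,0],[0,0,0],[0,0,0],[0,0,0],[0,0,0]],"jaw":[60,60,60,60,5,5,5,5,5]}' 30
```

```text
time: 3.15
ee_pos: [0.6473, -0.0723, 0.2428]
eef_rot: [0.817, 0.577, 0.003, -0.001]
ft_force: [0.4, -0.6, 0.6]
width: 0.0278
```

```bash

python3 -m inch '{"translation":[[0,0,0],[0,0,0],[0,0,0],[0,0,0],[0,0,0]],"rot":[[0,0,0],[0,0,0],[0,0,0],[0,0,0],[0,0,0]],"jaw":[5,5,5,5,5]}' 30
python3 - <<'E'
import numpy as np
xb=np.array([np.cos(-.345),np.sin(-.345)])
def tcp(th,b):
    c,s=np.cos(th),np.sin(th); return np.array([-.008*c-.25*s+.008*np.sin(b),-.008*s+.25*c-.008*np.cos(b)])
t0=.03
for th in np.arange(.1,.86,.05):
    b=.65*(th-t0); d=tcp(th,b)-tcp(t0,0)
    print(round(th,2),np.round([d[0]*xb[0]*10,d[0]*xb[1]*10,d[1]*10],3), 'rot',np.round(np.array([-.338,-.941])*b/1.0472,3))
E
```

```text
time: 3.65
ee_pos: [0.6473, -0.0722, 0.243]
eef_rot: [0.817, 0.577, 0.003, -0.001]
ft_force: [-0.9, 0.7, 3.0]
width: 0.0129
0.1 [-0.161  0.058 -0.017] rot [-0.015 -0.041]
0.15 [-0.274  0.099 -0.036] rot [-0.025 -0.07 ]
0.2 [-0.387  0.139 -0.062] rot [-0.036 -0.099]
0.25 [-0.498  0.179 -0.093] rot [-0.046 -0.128]
0.3 [-0.608  0.219 -0.131] rot [-0.057 -0.158]
0.35 [-0.716  0.257 -0.174] rot [-0.067 -0.187]
0.4 [-0.822  0.295 -0.223] rot [-0.078 -0.216]
0.45 [-0.925  0.332 -0.277] rot [-0.088 -0.245]
0.5 [-1.026  0.369 -0.337] rot [-0.099 -0.275]
0.55 [-1.123  0.404 -0.402] rot [-0.109 -0.304]
0.6 [-1.217  0.438 -0.473] rot [-0.12  -0.333]
0.65 [-1.308  0.47  -0.548] rot [-0.13  -0.362]
0.7 [-1.396  0.502 -0.628] rot [-0.141 -0.391]
0.75 [-1.479  0.532 -0.713] rot [-0.151 -0.421]
0.8 [-1.558  0.56  -0.802] rot [-0.162 -0.45 ]
0.85 [-1.633  0.587 -0.896] rot [-0.172 -0.479]
```

Bar gripped (about 13 mm). I'm pulling it along the arc.

```bash

python3 -m inch '{"translation":[[-0.08,0.03,-0.01],[-0.16,0.06,-0.02],[-0.27,0.1,-0.04],[-0.39,0.14,-0.06],[-0.5,0.18,-0.09],[-0.61,0.22,-0.13],[-0.72,0.26,-0.17],[-0.82,0.3,-0.22],[-0.93,0.33,-0.28],[-0.93,0.33,-0.28]],"rot":[[0,0,0],[-0.015,-0.04,0],[-0.025,-0.07,0],[-0.036,-0.1,0],[-0.046,-0.13,0],[-0.057,-0.16,0],[-0.067,-0.19,0],[-0.078,-0.22,0],[-0.088,-0.245,0],[-0.088,-0.245,0]],"jaw":[5,5,5,5,5,5,5,5,5,5]}'
```

```text
time: 4.65
ee_pos: [0.5522, -0.0378, 0.2136]
eef_rot: [0.808, 0.573, 0.081, 0.11]
ft_force: [3.3, 3.4, -7.6]
width: 0.013
```

```bash

python3 -m inch '{"translation":[[-0.1,0.04,-0.06],[-0.2,0.07,-0.125],[-0.29,0.1,-0.2],[-0.38,0.14,-0.27],[-0.47,0.17,-0.35],[-0.55,0.2,-0.435],[-0.59,0.21,-0.48],[-0.59,0.21,-0.48]],"rot":[[-0.01,-0.03,0],[-0.02,-0.06,0],[-0.03,-0.09,0],[-0.042,-0.117,0],[-0.053,-0.146,0],[-0.063,-0.175,0],[-0.068,-0.19,0],[-0.068,-0.19,0]],"jaw":[5,5,5,5,5,5,5,5]}'
python3 - <<'E'
from h import *
s=r.read_state();T=Ro.from_quat(s['eef_rot']).as_matrix(); g=s['ee_pos']-.008*T[:,2]
d=g-np.array([.661,-.066,0]); x=d[0]*np.cos(.345)-d[1]*np.sin(.345)
print(g,s['ft_force'],'x',x,'th',np.arctan2(-x,g[2])-.032)
E
```

```text
time: 5.45
ee_pos: [0.5009, -0.0188, 0.173]
eef_rot: [0.79, 0.559, 0.148, 0.201]
ft_force: [41.7, -17.7, -2.9]
width: 0.0132
[ 0.49718543 -0.01759977  0.1799899 ] [ 41.69268936 -17.73264365  -2.88117171] x -0.17053067071448125 th 0.7264184799622811
```

```bash

python3 -m inch '{"translation":[[0.03,-0.01,0],[0.03,-0.01,0],[0.03,-0.01,0],[-0.1,0.03,0.25],[-0.25,0.09,0.55],[-0.42,0.15,0.89],[-0.42,0.15,0.89]],"rot":[[0,0,0],[0,0,0],[0,0,0],[0,0,0],[0,0,0],[0,0,0],[0,0,0]],"jaw":[24,24,24,24,24,30,60]}'
python3 -m inch '{"translation":[[0,0.15,0.3],[0,0.4,0.5],[0,0.7,0.6],[0,1,0.6],[0,1,0.6]],"rot":[[0.05,0.14,0.02],[0.09,0.25,0.03],[0.12,0.35,0.05],[0.15,0.43,0.06],[0.15,0.43,0.06]],"jaw":[60,60,60,60,60]}'
python3 - <<'E'
from h import *
s=r.read_state(); T=Ro.from_quat(s['eef_rot']).as_matrix(); print(T)
a=eyes.camera('scene'); cv2.imwrite('pics/s2.png',crop(a,140,90,270,260,2.3))
E
```

```text
time: 6.15
ee_pos: [0.4592, -0.0024, 0.2663]
eef_rot: [0.789, 0.56, 0.15, 0.203]
ft_force: [1.5, -0.3, -0.5]
width: 0.0317
time: 6.65
ee_pos: [0.4596, 0.1004, 0.3248]
eef_rot: [0.797, 0.603, 0.018, 0.002]
ft_force: [-0.2, -0.2, 0.4]
width: 0.0593
[[ 0.27187788  0.96181504  0.03153168]
 [ 0.96199223 -0.27250633  0.017642  ]
 [ 0.02556093  0.02553676 -0.99934704]]
```

View pics/s2.png

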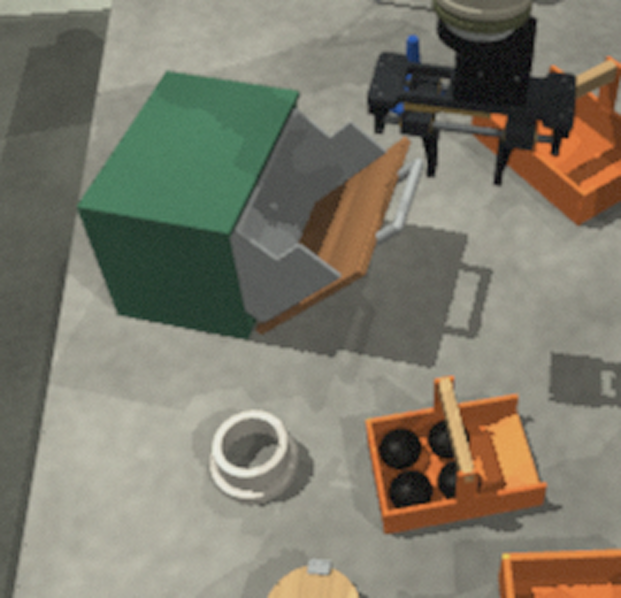

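Door is open against its stop: door top at (405,145) and bucket visible at (290,210) in the crop. Next I go over the tote.

```bash

python3 -m inch '{"translation":[[0.1,0.4,0],[0.2,0.8,0],[0.2,0.95,0],[0.2,0.95,0],[0.2,0.95,0]],"rot":[[0,0.03,0.1],[-0.01,0.03,0.2],[-0.017,0.03,0.32],[-0.017,0.03,0.32],[-0.017,0.03,0.32]],"jaw":[60,60,60,60,60]}'
python3 -m inch '{"translation":[[0.02,0.3,-0.2],[0.02,0.6,-0.4],[0.02,0.6,-0.6],[0.02,0.6,-0.6],[0.02,0.6,-0.6]],"rot":[[0,0,0],[0,0,0],[0,0,0],[0,0,0],[0,0,0]],"jaw":[60,60,60,60,60]}'
python3 - <<'E'
from h import *
s=r.read_state(); T=Ro.from_quat(s['eef_rot']).as_matrix(); print(T,s['ee_pos'],s['joint_positions'])
cv2.imwrite('pics/w2.png',eyes.camera('wrist'))
E
```

```text
time: 7.2
ee_pos: [0.4791, 0.1926, 0.3242]
eef_rot: [0.687, 0.726, 0.0, -0.001]
ft_force: [0.6, -0.5, -0.2]
width: 0.06
time: 7.7
ee_pos: [0.4816, 0.2507, 0.2646]
eef_rot: [0.689, 0.725, 0.0, -0.0]
ft_force: [0.4, -0.8, 0.7]
width: 0.0602
[[-5.18621363e-02  9.98654164e-01 -4.24512970e-04]
 [ 9.98653992e-01  5.18624260e-02  7.02288984e-04]
 [ 7.23360090e-04 -3.87519365e-04 -9.99999663e-01]] [0.48164651 0.25070289 0.26460238] [ 0.13442614  0.21735546 -0.79946737  1.59900414  0.15694776  1.39192676
 -0.62938634]
```

View pics/w2.png

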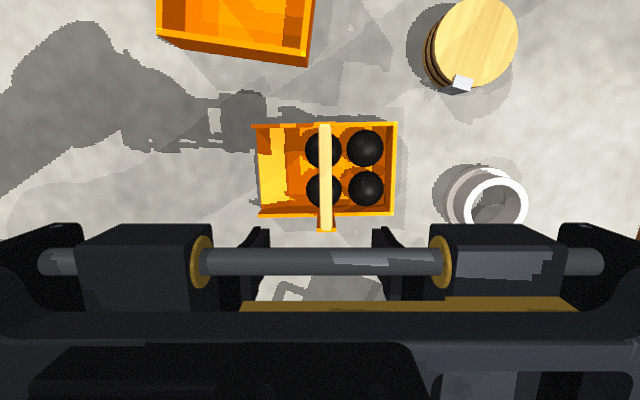

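Wrist view: tote handle runs from (324,125) to (327,231), with the four briquettes on the +x side and the ramp on the left.

```bash

python3 - <<'E'
from h import *
np.set_printoptions(precision=4,suppress=True)
s=r.read_state()
a,b=wplane((324,125),s,.105),wplane((327,231),s,.105);print(a,b,(a+b)/2,'yaw',np.arctan2(-(a-b)[0],(a-b)[1]),np.linalg.norm(a-b))
for z,p in((.045,(397,123)),(.045,(396,215)),(.045,(259,216)),(.045,(252,126))): print(wplane(p,s,z))
print('stand',wplane((495,200),s,.05),'coast',wplane((477,42),s,.047),'bigtote edge',wplane((310,65),s,.06),wplane((165,35),s,.06))
E
```

```text
[0.4816 0.3197 0.105 ] [0.4912 0.2045 0.105 ] [0.4864 0.2621 0.105 ] yaw 0.08343546632902056 0.11553792180915332
[0.5715 0.3272 0.045 ]
[0.5837 0.21   0.045 ]
[0.4025 0.1993 0.045 ]
[0.394  0.3145 0.045 ]
stand [0.7075 0.238  0.05  ] coast [0.6521 0.4209 0.047 ] bigtote edge [0.4629 0.3844 0.06  ] [0.3025 0.4067 0.06  ]
```

```bash

python3 -m inch '{"translation":[[0.05,0.11,-0.4],[0.05,0.11,-0.8],[0.05,0.11,-0.8],[0.05,0.11,-0.8]],"rot":[[0,0,0.02],[0,0,0.02],[0,0,0.02],[0,0,0.02]],"jaw":[45,45,45,45]}' 60
python3 -m inch '{"translation":[[0,0,-0.4],[0,0,-0.8],[0,0,-0.98],[0,0,-0.98],[0,0,-0.98],[0,0,-0.98],[0,0,-0.98],[0,0,-0.98],[0,0,-0.98],[0,0,-0.98]],"rot":[[0,0,0],[0,0,0],[0,0,0],[0,0,0],[0,0,0],[0,0,0],[0,0,0],[0,0,0],[0,0,0],[0,0,0]],"jaw":[45,45,45,45,5,5,5,5,5,5]}' 60
python3 -m inch '{"translation":[[0,0,0],[0,0,0.1],[0,0,0.3],[0,0,0.6],[0,0,0.9],[0,0,0.9]],"rot":[[0,0,0],[0,0,0],[0,0,0],[0,0,0],[0,0,0],[0,0,0]],"jaw":[5,5,5,5,5,5]}' 60
```

```text
time: 8.15
ee_pos: [0.4876, 0.2615, 0.1868]
eef_rot: [0.681, 0.732, 0.001, -0.0]
ft_force: [0.7, -0.6, 0.8]
width: 0.0457
time: 9.15
ee_pos: [0.4874, 0.2616, 0.0894]
eef_rot: [0.681, 0.732, 0.001, 0.0]
ft_force: [-2.4, -2.5, 6.9]
width: 0.0136
time: 9.75
ee_pos: [0.4889, 0.2629, 0.1836]
eef_rot: [0.681, 0.732, 0.004, 0.001]
ft_force: [1.1, 0.8, -4.1]
width: 0.0135
```

```bash

python3 -m inch '{"translation":[[0,0,0.1],[0,-0.05,0.3],[0,-0.1,0.5],[0,-0.15,0.7],[0,-0.2,0.9],[0,-0.25,1],[0,-0.3,1],[0,-0.3,1]],"rot":[[0,0,0.03],[0,0,0.1],[0,0,0.2],[0,0,0.3],[0,0,0.4],[0,0,0.5],[0,0,0.55],[0,0,0.55]],"jaw":[5,5,5,5,5,5,5,5]}'
python3 -m inch '{"translation":[[0.05,-0.1,0.1],[0.1,-0.3,0.3],[0.2,-0.5,0.5],[0.3,-0.7,0.7],[0.4,-0.9,0.8],[0.45,-1,0.8],[0.45,-1,0.8]],"rot":[[0,0,0.05],[0,0,0.15],[0,0,0.25],[0,0,0.35],[0,0,0.45],[0,0,0.55],[0,0,0.55]],"jaw":[5,5,5,5,5,5,5]}'
python3 -m inch '{"translation":[[0.05,-0.1,0],[0.15,-0.3,0],[0.3,-0.55,0],[0.45,-0.8,0],[0.55,-0.95,0],[0.6,-1,0],[0.6,-1,0]],"rot":[[0,0,0],[0,0,0],[0,0,0],[0,0,0],[0,0,0],[0,0,0],[0,0,0]],"jaw":[5,5,5,5,5,5,5]}'
python3 - <<'E'
from h import *
np.set_printoptions(precision=3,suppress=True)
s=r.read_state(); T=Ro.from_quat(s['eef_rot']).as_matrix(); print(T,s['joint_positions'],'tool y ang',np.arctan2(T[1,1],T[0,1]))
a=eyes.camera('scene');b=eyes.camera('side'); cv2.imwrite('pics/s3.png',np.hstack([crop(a,150,60,250,260,1.6),crop(b,200,60,250,260,1.6)]))
E
```

```text
time: 10.55
ee_pos: [0.4889, 0.2319, 0.2829]
eef_rot: [0.445, 0.895, 0.003, -0.0]
ft_force: [0.6, -0.6, -4.0]
width: 0.0134
time: 11.25
ee_pos: [0.5346, 0.1299, 0.3618]
eef_rot: [0.174, 0.985, 0.003, -0.002]
ft_force: [0.1, -0.2, -5.6]
width: 0.0133
time: 11.95
ee_pos: [0.5947, 0.0302, 0.3613]
eef_rot: [0.175, 0.985, 0.003, -0.002]
ft_force: [0.2, 1.2, -4.3]
width: 0.0134
[[-0.939  0.344 -0.003]
 [ 0.344  0.939  0.007]
 [ 0.005  0.005 -1.   ]] [ 0.489  0.334 -0.818  1.283  0.235  1.625  0.932] tool y ang 1.2191711243191765
```

View pics/s3.png

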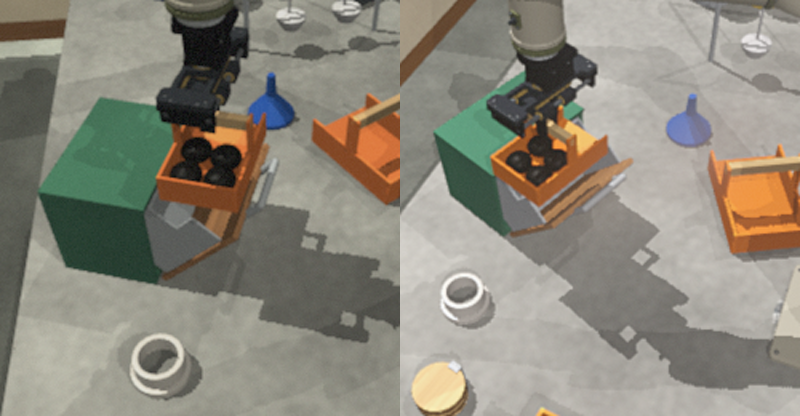

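```bash

python3 - <<'E'
import numpy as np
np.set_printoptions(precision=2,suppress=True)
O=np.array([.662,-.070]);xb=np.array([.941,-.338]);yb=np.array([.338,.941]); cur=np.array([.5947,.0302,.3613])
for f in range(0,81,10):
    q=np.radians(f); p=-.05-.090*np.cos(q)+.069*np.sin(q); z=.23+.069*np.cos(q)+.09*np.sin(q)
    w=np.r_[O-.076*xb-p*yb,z]; print(f,w.round(3),((w-cur)*10),'rot',np.array([.941,-.338])*f/60)
E
```

```text
0 [0.64 0.09 0.3 ] [ 0.43  0.57 -0.62] rot [ 0. -0.]
10 [0.63 0.07 0.31] [ 0.39  0.45 -0.48] rot [ 0.16 -0.06]
20 [0.63 0.06 0.33] [ 0.33  0.3  -0.36] rot [ 0.31 -0.11]
30 [0.62 0.04 0.34] [ 0.27  0.13 -0.27] rot [ 0.47 -0.17]
40 [0.62 0.03 0.34] [ 0.21 -0.04 -0.21] rot [ 0.63 -0.23]
50 [0.61 0.01 0.34] [ 0.14 -0.23 -0.18] rot [ 0.78 -0.28]
60 [ 0.6  -0.01  0.34] [ 0.08 -0.41 -0.19] rot [ 0.94 -0.34]
70 [ 0.6  -0.03  0.34] [ 0.01 -0.6  -0.23] rot [ 1.1  -0.39]
80 [ 0.59 -0.05  0.33] [-0.05 -0.77 -0.31] rot [ 1.25 -0.45]
```

```bash

python3 -m inch '{"translation":[[0.1,0.1,-0.05],[0.25,0.25,-0.15],[0.33,0.3,-0.25],[0.3,0.22,-0.3],[0.27,0.13,-0.27],[0.27,0.13,-0.27],[0.27,0.13,-0.27]],"rot":[[0.08,-0.03,0],[0.2,-0.07,0],[0.31,-0.11,0],[0.39,-0.14,0],[0.47,-0.17,0],[0.47,-0.17,0],[0.47,-0.17,0]],"jaw":[5,5,5,5,5,5,5]}'
python3 - <<'E'
from h import *
np.set_printoptions(precision=3,suppress=True)
s=r.read_state(); print(s['joint_positions'])
E
```

```text
time: 12.75
ee_pos: [0.6206, 0.0453, 0.3351]
eef_rot: [0.167, 0.951, 0.257, 0.043]
ft_force: [0.1, 1.1, -2.9]
width: 0.0137
[ 0.859  0.322 -0.918  1.472 -0.249  1.289  1.262]
```

```bash

python3 -m inch '{"translation":[[-0.03,-0.08,0.03],[-0.06,-0.17,0.06],[-0.06,-0.17,0.06],[-0.1,-0.26,0.08],[-0.13,-0.36,0.09],[-0.13,-0.36,0.09],[-0.13,-0.36,0.09],[-0.16,-0.45,0.09],[-0.19,-0.54,0.08],[-0.19,-0.54,0.08],[-0.19,-0.54,0.08],[-0.19,-0.54,0.08]],"rot":[[0.08,-0.03,0],[0.16,-0.06,0],[0.16,-0.06,0],[0.23,-0.08,0],[0.31,-0.11,0],[0.31,-0.11,0],[0.31,-0.11,0],[0.39,-0.14,0],[0.47,-0.17,0],[0.47,-0.17,0],[0.47,-0.17,0],[0.47,-0.17,0]],"jaw":[5,5,5,5,5,5,5,5,5,5,5,5]}'
python3 - <<'E'
from h import *
np.set_printoptions(precision=3,suppress=True)
s=r.read_state(); print(s['joint_positions'])
a=eyes.camera('scene');b=eyes.camera('side'); cv2.imwrite('pics/s4.png',np.hstack([crop(a,150,60,250,260,1.6),crop(b,200,60,250,260,1.6)]))
E
```

```text
time: 13.95
ee_pos: [0.6019, -0.0062, 0.3443]
eef_rot: [0.147, 0.853, 0.493, 0.084]
ft_force: [0.3, -0.4, -2.6]
width: 0.0137
[ 1.231  0.453 -1.011  1.626 -0.703  1.271  1.731]
```

View pics/s4.png

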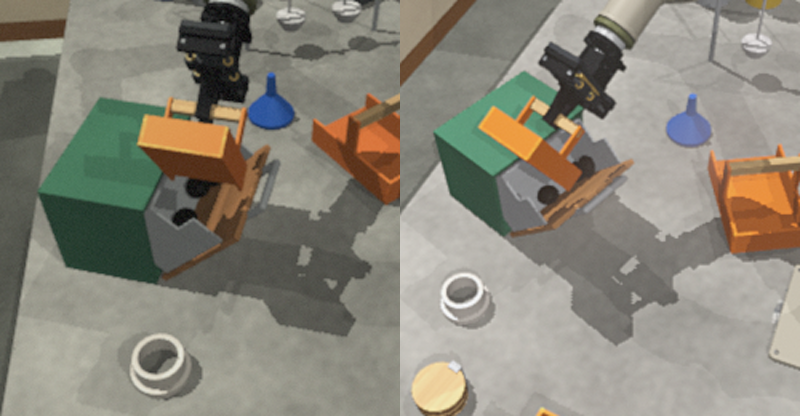

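At least two briquettes are visible in the bucket, at (200,188) and (185,217), and the wrist load of about 2.7 N suggests an empty tote. I'll tilt a little further to make sure, then come back level.

```bash

python3 -m inch '{"translation":[[-0.03,-0.1,-0.01],[-0.07,-0.19,0],[-0.07,-0.19,0.02],[-0.07,-0.19,-0.02],[-0.07,-0.19,0.02],[-0.07,-0.19,0]],"rot":[[0.08,-0.03,0],[0.16,-0.06,0],[0.16,-0.06,0],[0.16,-0.06,0],[0.16,-0.06,0],[0.16,-0.06,0]],"jaw":[5,5,5,5,5,5]}'
python3 -m inch '{"translation":[[0.05,0.2,0.2],[0.1,0.4,0.4],[0.1,0.6,0.5],[0.1,0.75,0.5],[0.1,0.9,0.5],[0.1,0.9,0.5],[0.1,0.9,0.5],[0.1,0.9,0.5]],"rot":[[-0.12,0.04,0],[-0.25,0.09,0],[-0.38,0.14,0],[-0.52,0.19,0],[-0.66,0.24,0],[-0.8,0.28,0],[-0.94,0.34,0],[-0.94,0.34,0]],"jaw":[5,5,5,5,5,5,5,5]}'
python3 -m inch '{"translation":[[-0.1,0.2,0],[-0.2,0.5,0],[-0.3,0.9,0],[-0.3,1,0],[-0.3,1,0]],"rot":[[-0.08,0.03,0],[-0.157,0.056,0],[-0.157,0.056,0],[-0.157,0.056,0],[-0.157,0.056,0]],"jaw":[5,5,5,5,5]}'
python3 - <<'E'
from h import *
np.set_printoptions(precision=3,suppress=True)
s=r.read_state(); print(s['joint_positions'],Ro.from_quat(s['eef_rot']).as_matrix())
a=eyes.camera('scene');b=eyes.camera('side'); cv2.imwrite('pics/s5.png',np.hstack([crop(a,150,80,200,240,2),crop(b,210,60,200,240,2)]))
E
```

```text
time: 14.65
ee_pos: [0.5952, -0.0243, 0.3456]
eef_rot: [0.137, 0.806, 0.567, 0.098]
ft_force: [0.1, -0.4, -2.0]
width: 0.0138
time: 15.45
ee_pos: [0.6045, 0.0725, 0.3977]
eef_rot: [0.164, 0.982, 0.088, 0.013]
ft_force: [-0.1, 2.2, -2.3]
width: 0.0137
time: 15.95
ee_pos: [0.5736, 0.1744, 0.3976]
eef_rot: [0.163, 0.987, 0.003, -0.003]
ft_force: [0.0, -0.7, -1.7]
width: 0.0132
[ 0.281  0.372 -0.916  1.19   0.286  1.712  0.685] [[-0.947  0.321 -0.004]
 [ 0.321  0.947  0.008]
 [ 0.007  0.006 -1.   ]]
```

View pics/s5.png

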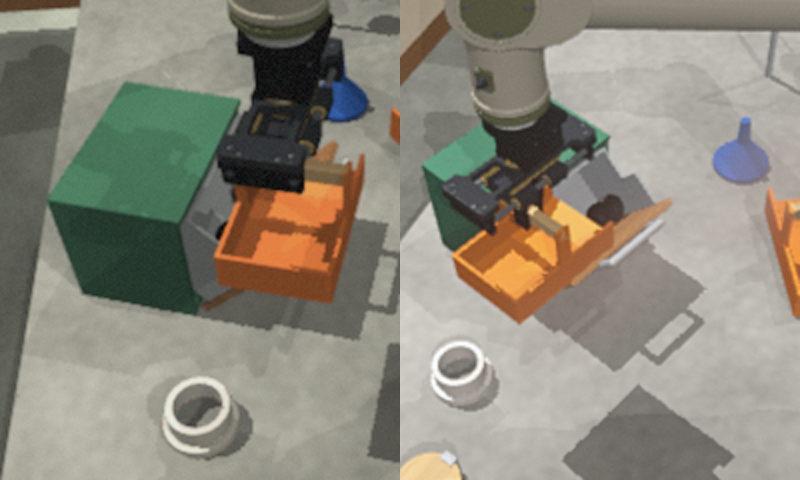

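The tote is empty in both views. I'm returning it to its original spot.

```bash

python3 -m inch '{"translation":[[-0.2,0.2,0],[-0.5,0.4,-0.1],[-0.85,0.7,-0.3],[-0.85,0.88,-0.6],[-0.85,0.88,-0.9],[-0.85,0.88,-1],[-0.85,0.88,-1]],"rot":[[0,0,-0.1],[0,0,-0.2],[0,0,-0.3],[0,0,-0.42],[0,0,-0.55],[0,0,-0.55],[0,0,-0.55]],"jaw":[5,5,5,5,5,5,5]}'
python3 -m inch '{"translation":[[0,0,-0.1],[0,0,-0.3],[0,0,-0.55],[0,0,-0.8],[0,0,-1],[0,0,-1],[0,0,-1]],"rot":[[0,0,-0.13],[0,0,-0.26],[0,0,-0.39],[0,0,-0.52],[0,0,-0.55],[0,0,-0.55],[0,0,-0.55]],"jaw":[5,5,5,5,5,5,5]}'
python3 - <<'E'
from h import *
np.set_printoptions(precision=4,suppress=True)
s=r.read_state(); T=Ro.from_quat(s['eef_rot']).as_matrix();print(T)
E
```

```text
time: 16.75
ee_pos: [0.4905, 0.2565, 0.2965]
eef_rot: [0.439, 0.899, 0.002, -0.002]
ft_force: [0.3, 0.4, -2.2]
width: 0.0134
time: 17.45
ee_pos: [0.4916, 0.2563, 0.1981]
eef_rot: [0.675, 0.738, 0.003, -0.002]
ft_force: [-0.0, 0.7, -2.6]
width: 0.0138
[[-0.0886  0.9961  0.0023]
 [ 0.996   0.0886  0.0074]
 [ 0.0071  0.0029 -1.    ]]
```

```bash

python3 -m inch '{"translation":[[0,0,-0.3],[0,0,-0.6],[0,0,-0.8],[0,0,-0.9],[0,0,-0.9]],"rot":[[0,0,0],[-0.007,0.002,0],[-0.007,0.002,0],[-0.007,0.002,0],[-0.007,0.002,0]],"jaw":[5,5,5,5,5]}'
python3 -m inch '{"translation":[[0,0,-0.06],[0,0,-0.12],[0,0,-0.17],[0,0,-0.18],[0,0,-0.18]],"rot":[[0,0,0],[0,0,0],[0,0,0],[0,0,0],[0,0,0]],"jaw":[5,5,5,5,5]}'
```

```text
time: 17.95
ee_pos: [0.492, 0.2561, 0.1085]
eef_rot: [0.675, 0.738, 0.0, -0.0]
ft_force: [0.3, -0.1, -2.0]
width: 0.0134
time: 18.45
ee_pos: [0.492, 0.2561, 0.0904]
eef_rot: [0.675, 0.738, -0.0, -0.0]
ft_force: [0.5, 0.6, -2.1]
width: 0.0131
```

```bash

python3 -m inch '{"translation":[[0,0,-0.01],[0,0,-0.015],[0,0,-0.015],[0,0,-0.015],[0,0,-0.015],[0,0,-0.015],[0,0,-0.015]],"rot":[[0,0,0],[0,0,0],[0,0,0],[0,0,0],[0,0,0],[0,0,0],[0,0,0]],"jaw":[5,5,5,45,45,45,45]}'
python3 -m inch '{"translation":[[0,0,0.2],[0,0,0.5],[0,0,0.9],[0,0,1],[0,0,1]],"rot":[[0,0,0],[0,0,0],[0,0,0],[0,0,0],[0,0,0]],"jaw":[45,45,45,45,45]}'
python3 -m inch '{"translation":[[-0.2,-0.4,0.2],[-0.4,-0.8,0.4],[-0.5,-1,0.8],[-0.5,-1,1],[-0.5,-1,1],[-0.5,-1,1]],"rot":[[0,0,0],[0,0,0],[0,0,0],[0,0,0],[0,0,0],[0,0,0]],"jaw":[45,45,45,45,45,45]}'
python3 -m inch '{"translation":[[-0.1,-0.3,0.2],[-0.2,-0.6,0.4],[-0.3,-1,0.4],[-0.3,-1,0.4],[-0.3,-1,0.4]],"rot":[[0,0,0],[0,0,0],[0,0,0],[0,0,0],[0,0,0]],"jaw":[45,45,45,45,45]}'
python3 - <<'E'
from h import *
a=eyes.camera('scene');b=eyes.camera('side'); cv2.imwrite('pics/s6.png',np.hstack([crop(a,150,80,240,260,1.65),crop(b,200,60,240,260,1.65)]))
E
```

```text
time: 19.15
ee_pos: [0.492, 0.2562, 0.0889]
eef_rot: [0.675, 0.738, 0.0, -0.0]
ft_force: [0.2, -0.4, 0.6]
width: 0.0375
time: 19.65
ee_pos: [0.4929, 0.2567, 0.1905]
eef_rot: [0.675, 0.738, 0.002, 0.001]
ft_force: [0.9, 0.1, -0.3]
width: 0.0445
time: 20.25
ee_pos: [0.4427, 0.1564, 0.2893]
eef_rot: [0.675, 0.738, 0.001, 0.0]
ft_force: [-0.1, 0.5, -0.5]
width: 0.0452
time: 20.75
ee_pos: [0.4123, 0.0559, 0.3276]
eef_rot: [0.675, 0.737, 0.0, -0.001]
ft_force: [0.3, 0.5, 0.6]
width: 0.0454
```

View pics/s6.png

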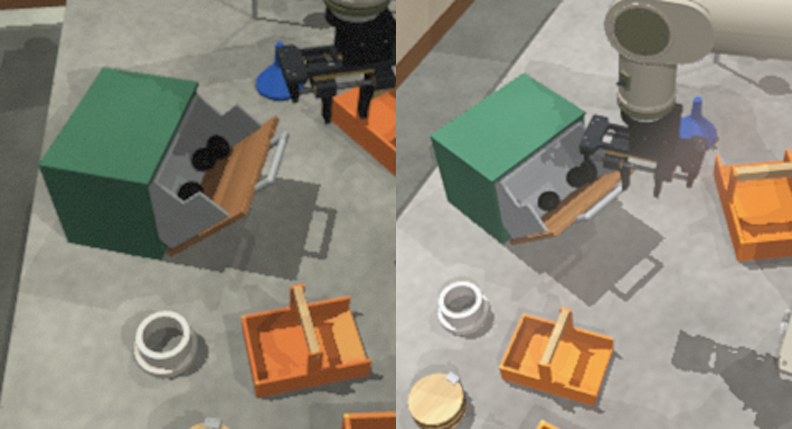

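Three briquettes are visible in the bucket, at (218,147), (204,160) and (190,190). The fourth is hidden, so I'll look into the bucket from above.

```bash

python3 -m inch '{"translation":[[0.2,-0.3,0.4],[0.4,-0.6,0.7],[0.6,-0.9,0.9],[0.6,-0.9,0.9],[0.6,-0.9,0.9]],"rot":[[0,0,0],[0,0,0],[0,0,0],[0,0,0],[0,0,0]],"jaw":[45,45,45,45,45]}'
python3 -m inch '{"translation":[[0.25,-0.3,0],[0.5,-0.6,0],[0.7,-0.95,0],[0.7,-0.95,0],[0.7,-0.95,0]],"rot":[[0,0,0],[0,0,0],[0,0,0],[0,0,0],[0,0,0]],"jaw":[45,45,45,45,45]}'
python3 - <<'E'
from h import *
cv2.imwrite('pics/w3.png',eyes.camera('wrist'))
E
```

```text
time: 21.35
ee_pos: [0.4731, -0.0318, 0.417]
eef_rot: [0.674, 0.739, 0.001, -0.002]
ft_force: [0.0, 0.5, -0.2]
width: 0.045
time: 21.85
ee_pos: [0.5433, -0.1255, 0.4156]
eef_rot: [0.673, 0.739, 0.001, -0.003]
ft_force: [-0.8, 0.8, 1.0]
width: 0.045
```

View pics/w3.png

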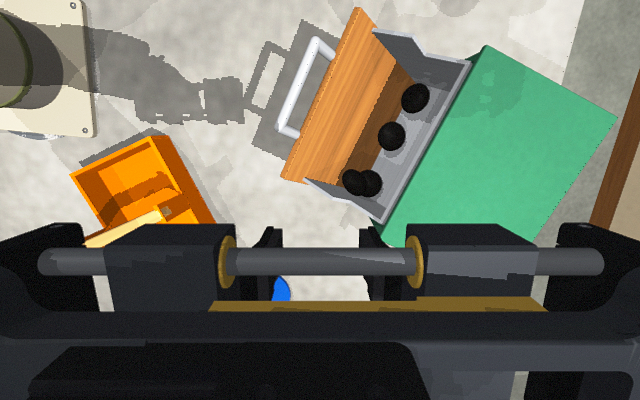

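All four are in the bucket: (415,97), (391,136), (372,182) and (353,182). I'll check the last one's margin to the limits.

```bash

python3 - <<'E'
from h import *
np.set_printoptions(precision=3,suppress=True)
s=r.read_state(); O=np.array([.662,-.070,0]);c,q=np.cos(.74),np.sin(.74)
for p in((415,97),(391,136),(372,182),(353,182)):
  for z in(.08,.11,.14):
    d=wplane(p,s,z)-O; x=d[0]*.941-d[1]*.338; y=d[0]*.338+d[1]*.941
    print(p,z,'flap xyz',np.array([x*c+z*q,y,-x*q+z*c]))
E
```

```text
(415, 97) 0.08 flap xyz [0.048 0.074 0.065]
(415, 97) 0.11 flap xyz [0.063 0.067 0.091]
(415, 97) 0.14 flap xyz [0.078 0.061 0.118]
(391, 136) 0.08 flap xyz [0.044 0.005 0.068]
(391, 136) 0.11 flap xyz [0.059 0.003 0.095]
(391, 136) 0.14 flap xyz [0.074 0.    0.122]
(372, 182) 0.08 flap xyz [ 0.049 -0.075  0.064]
(372, 182) 0.11 flap xyz [ 0.064 -0.073  0.09 ]
(372, 182) 0.14 flap xyz [ 0.079 -0.07   0.117]
(353, 182) 0.08 flap xyz [ 0.028 -0.089  0.083]
(353, 182) 0.11 flap xyz [ 0.044 -0.085  0.109]
(353, 182) 0.14 flap xyz [ 0.06  -0.082  0.135]
```

All four are within limits at any height they could plausibly lie. Handing in.

```bash
python3 -c "
from bench import r
print(r.read_state()['joint_vel'].round(4)); print(r.close_job())"
```

```text
[-0.0054 -0.0236 -0.0065  0.0016  0.0013  0.0002  0.001 ]
the job is handed in; nothing more can be done
None
```

I pulled the bin door open to its stop, tipped all four briquettes from the small orange tote into the bucket, and set the empty tote back upright at its old spot. The job was handed in at about 22 s of the 72 s allowed, and no verdict is reported.

- **Door:** it stood at about 0.73 rad, estimated from the gripper's position while pulling. Later pictures show it still open.
- **Briquettes:** the last wrist view shows all four in the bucket, well inside the limits at any height they could plausibly lie. The one nearest the side wall leans on its neighbour and sits at y about -0.085 m, against a limit of -0.11 m.
- **Tote:** it looks upright on the ledge in both camera views. It was released at the same tool height as it was picked up, to within 1 mm.
- **Bystanders:** the funnel, jebena stand and coasters look undisturbed. I judged this by eye and did not re-measure their positions.
- **Robot:** it was clear of everything at hand-in.

No final check failed. The only disagreement was in the first camera estimate of the tote handle's height, which came out about 20 mm low. I took the grasp height from the given dimensions instead, and the grip held.

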